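# Set up the screen and hold the surface viewer over the polished sample

### The arm

A 6-joint arm with a two-finger parallel gripper is mounted at the origin on the work surface. World frame = base frame: x ahead of the robot, y to its left, z up, the work surface at z = 0. Lengths are in m, angles in degrees, forces in N, time in s.
With the tool pointing down it reaches from about 0.35 to 0.875 m from the base axis. Payload 4.2 kg.
Tool frame: the origin (TCP) lies midway between the tips of the shut fingers; the grasp point (between the pads) lies 19 mm behind it; z points along the fingers, y is the line along which they close (so a half turn about z gives the same grasp; the last joint's range is limited). The gripper opens to 85 mm and grips with 20 to 120 N. Pads are 22 mm wide; open, the fingers measure 114 mm over their backs; the gripper's body (76 mm by 85 mm) begins 54 mm behind the grasp point. The pads swing forward as they close: fully open they stand 13 mm farther back than shut.
Start: joints at [81.681, 22.042, 0.453, 0, -68.411, -14.817], TCP at [0.246, 0.575, 0.203] pointing down, gripper open.
Joint ranges: [-179.83, 179.83], [-69.29, 118.12], [-61.27, 80.66], [-181.25, 117.63], [-171.15, -9.14], [-177.46, 177.46]. Speed limits (degrees/s): [159.86, 159.86, 180, 180, 180, 180].

### API

Orientations are given as [roll, pitch, yaw] about the fixed x, y, z axes, in that order (R = Rz(yaw) Ry(pitch) Rx(roll)).
In Python, from bench import status, optics, arm gives the robot as it stands. The module is installed in compiled form; this text tells all that it offers.
- The arm moves only by the tool carry_out, never from a script. Its argument "plan" is a list of rows, each a list of 7 numbers: the closure, from 0 (fully open) to 1 (shut), then the shift along the tool's x, y, z as a fraction of full scale, then the turn, a rotation vector about the tool's x, y, z as a fraction of full scale. In form: [[claw, x, y, z, wx, wy, wz], ...]. A call has 1 to 10 rows; each row is the pose to reach, as a shift and turn from the pose commanded when the call began, along the tool's axes at that moment; what a row does not reach only later rows make up. Full scale, the value 1, is 1 m for a shift and 90 degrees for a turn. A row lasts 1/10 s, in which the tool goes at most 50 mm and 8.59 degrees, less where a joint would pass 70% of its speed; a pose out of reach is approached as far as the arm can. A call with a number of a shift or a turn outside -1 to 1 is refused whole. A call with a gripper value outside its range is refused whole. The fingers move at their own pace and stop on an object; the grip force is fixed at half the most. Time passes only in rows, so rows that repeat a pose let the fingers close. It gives the time, the measured TCP pose, the force, the opening and the grip force at its end, in the units of the state.
- status.observe(): the state, without advancing time (a new reading comes with each control period).
- optics.snapshot(name): name is "side" or "top"; returns a dict with "img" (400x640x3 uint8, red, green, blue), "fx", "fy", "cx", "cy" (pixels), "position" and "attitude" of the camera in the world. Camera axes: x right, y down, z forward; pixel columns grow to the right and rows downward; lengths in m; the calibration is good to about 2 mm. A picture is of the moment at which its call begins. There is no depth.
- arm.finish_job(): hands the job in; it is judged then, once.
The state is a dict: "t": time; "joint_pos": joint angles; "joint_velocities": joint speeds; "joint_torque": joint torques, N m; "tool_pos": TCP position; "ee_rot": TCP orientation; "force": force on the tool from outside, world axes, zero at the start; "moment": the same for the moment, N m; "opening": finger opening in m; "grip_force": force on a finger pad.
Only numpy, scipy, OpenCV 4.12 (cv2) and the standard library are available. Lean on these libraries where they do the work, as an engineer would, in place of code of your own. Each camera call takes 0.05 s, during which the arm holds its last target. There are 200 camera calls.

### The job

Inspect the polished sample tile: first raise the folding screen of the inspection unit by its front tab to about 70 degrees open, leave it standing there, then draw the hand-held surface viewer (the one with the wide head, not the plain dressing stick) out of its sloping holster. Turn the viewer level with its lens facing straight down and finish while still holding it, steady, with the lens over the middle of the tile and about 15 cm above the tile. Leave the other things on the bench and the dressing stick where they are.

Things in the scene. Friction and masses are not known exactly. Their poses are not given: they have to be found in the camera images.
- screen (a joint): Opening angle of the folding screen, rad: 0 = folded flat and closed on the unit, grows as its front edge is raised, 1.22 = 70 degrees, stop at 1.95. Starts between 0 and 0.2. The hinge is stiff (about 0.45 N m friction): the screen stays where it is left; about 2 to 4 N at the tab moves it.
- screen_hinge (a point): Midpoint of the screen's hinge line, 50 mm above the bench, on the far side of the inspection unit. Axes as the unit: y is the hinge line. The black screen panel, 12 mm thick and 210 mm wide, runs 150 mm from here to its front edge.
- unit: Inspection unit fixed to the bench: grey box 160 mm (x) by 220 mm (y), 44 mm high, with the folding screen on top. Origin: on the bench, 75 mm in front of the hinge line. x points across it away from the robot side, z up; the box runs from x = -75 to +85 mm.
- screen_tab (a point): In the screen's grip tab: black rubber block 30 mm wide along the hinge line, 12 mm thick, 44 mm out from the middle of the panel's front edge. Point: mid-width, mid-thickness, 176 mm from the hinge (26 mm beyond the panel), 53 mm above the bench when closed. Pinch its two side faces from above; it turns between the fingers as the screen rises. Axes turn with the screen: -x towards the tab.
- viewer: Hand-held surface viewer (loose, 0.2 to 0.42 kg), 190 mm long: black handle 26 x 26 x 116 mm, grey head 40 (y) x 34 (x) x 74 mm on its upper end. Origin: centre of the foot. z runs foot to head, x out of the lens face. In the holster z slopes up and away at 45 degrees, x down and away; the lowest 60 mm are in the socket. Mass centre about 100 mm from the foot.
- viewer_grip (a point): Point on the viewer's long axis 88 mm from the foot, middle of the bare handle between holster rim (60 mm) and head (116 mm): grasp here across the two side faces (26 mm, along y); the fingers need not be square to the handle, 20 degrees off is fine. Axes as the viewer.
- viewer_lens (a point): Centre of the round lens, 30 mm across, on the head's face, 155 mm from the foot and 19 mm off the long axis (along +x of the viewer). Axes as the viewer.
- holster: Double holster fixed to the bench: base plate 150 (x) x 200 (y) x 12 mm, two square sockets 110 mm apart along y, leaning 45 degrees from vertical towards +x (away from the robot side); 29 mm inside, 60 mm deep, 6 mm walls. One holds the viewer, the other the stick; which varies. Draw the viewer out along its own z. Origin: under the plate's centre.
- tile: Polished stone sample tile, fixed on the bench: 140 x 140 mm, 20 mm thick. Origin: centre of its underside, z up. Its top is 20 mm above the bench.
- stick: Plain grey stone dressing stick, 26 x 26 x 130 mm, in the other socket; origin: centre of its foot, z along it. Leave it.
- polish: Bystander: white bottle 60 mm across, 160 mm high, origin under its centre.
- pad: Bystander: black round polishing pad 100 mm across, 24 mm high, origin under its centre.
- offcut: Bystander: stone offcut 45 x 90 x 20 mm, origin under its centre.
- wrench: Bystander: flat steel wrench lying on the bench in front of the tile, under 20 mm high.
- tape: Bystander: black tape measure 60 x 35 x 50 mm, origin under its centre.
- cup: Bystander: white cup 76 mm across, 85 mm high, origin under its centre.
Things that resemble listed ones, but are neither listed nor needed, are in the scene too. Of the things like the viewer, leave any that is brown or purple; of the rest the larger one is meant.

How it is judged:
By the outcome, as a careful person would: the job done as asked, in the order asked, and still so for the second after the job is handed in, while the arm keeps its last pose, push and grip.
It also fails if it takes over 59 s, if anything falls off the work surface, if the arm or the gripper's body presses on something with over 40 N, if the wrist force passes 120 N, or if a joint passes its speed limit or range.

## Working session

There is one attempt and no reset: what is moved stays moved. The work goes in short steps, Python scripts to look and compute and a tool call to move; the robot and the scene stay as the last step left them, time stands still between calls to the robot, and variables do not carry over. Pictures are saved under pics/ and viewed, at most 10 in all, crops included, and the job is handed in when it is done.

Besides the shell and the picture viewer there is one more tool, called after ">>>" as name([rows], argument=value, ...), one row to a line, values as JSON. carry_out: Moves the arm, as the interface text tells. Its arguments: {"type":"object","properties":{"plan":{"type":"array","items":{"type":"array","items":{"type":"number","minimum":-1,"maximum":1}}}},"required":["plan"]}

```bash
mkdir -p pics
cat > h.py <<'E'
import numpy as np, cv2, sys
from bench import status, optics, arm
from scipy.spatial.transform import Rotation as R
def snap(n,save=None):
    s=optics.snapshot(n)
    if save: cv2.imwrite('pics/'+save,s['img'][:,:,::-1])
    return s
E
python3 - <<'E'
from h import *
import pickle
for n in('side','top'):
    s=snap(n,n+'0.png'); pickle.dump(s,open(n+'0.pkl','wb'))
    print(n,{k:v for k,v in s.items() if k!='img'})
print(status.observe())
E
```

```text
side {'fx': 499.9273796382744, 'fy': 499.9273796382744, 'cx': 323.2564414136087, 'cy': 200.875211078654, 'position': array([ 0.08901416, -1.12829198,  0.80858929]), 'attitude': array([-121.5236694 ,    0.20785176,  -25.33360784])}
top {'fx': 508.22288155744684, 'fy': 508.22288155744684, 'cx': 317.8847016162826, 'cy': 199.78727673782302, 'position': array([ 0.36524175, -0.10249593,  1.59436116]), 'attitude': array([-1.73191531e+02, -1.16294760e-01, -9.12593329e+01])}
{'t': 0.1, 'joint_pos': array([ 8.16814401e+01,  2.20887858e+01,  3.88928417e-01, -2.68507984e-02,
       -6.84109990e+01, -1.48184582e+01]), 'joint_velocities': array([-0.00554218, -0.03790501,  0.012722  ,  0.1876682 ,  0.09093842,
       -0.14744297]), 'joint_torque': array([-7.67338515e-04, -3.93324423e+01,  1.88928097e+01,  4.19794947e+00,
       -2.64244278e-03,  6.10447458e-06]), 'tool_pos': array([0.24531578, 0.57422571, 0.20151047]), 'ee_rot': array([ 1.79886448e+02, -4.23460763e-03, -2.31469177e+01]), 'force': array([ 0.5348842 , -0.94244462, -0.49221049]), 'moment': array([-0.01089547,  0.02770306, -0.03949641]), 'grip_force': 0.0, 'opening': 0.08527638181441766}
```

View pics/side0.png

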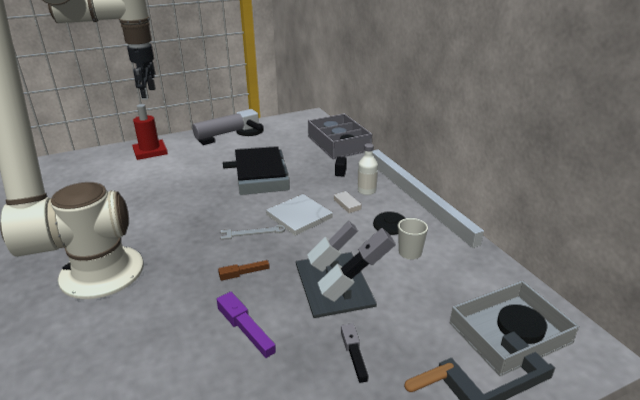

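View pics/top0.png

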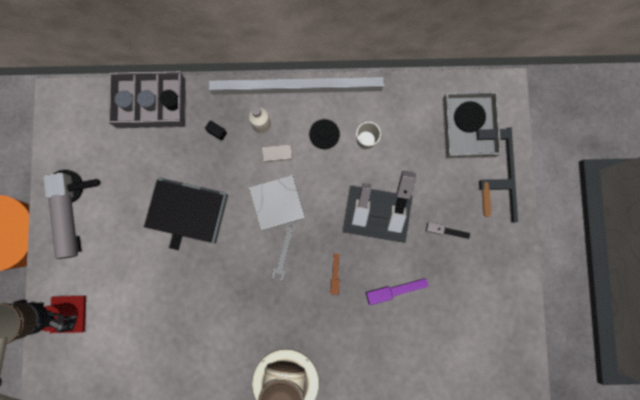

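Side view: the screen unit is at (262,168) with its tab at (230,164). The tile is at (300,212) and the holster at (335,280).

Candidates for the viewer:
- Black handle with grey wide head, in the holster: side (360,260), top (403,195).
- Small black/grey one lying loose: side (353,350), top (448,230).
- Purple: side (245,325).
- Brown: side (243,269).
- Plain stick in the other socket: side (335,243), top (363,200).

I choose the one in the holster, as it is the larger of those that are not brown or purple. Next is a close crop to check it.

Run:
```python
from h import *
import pickle
S=pickle.load(open('side0.pkl','rb'))['img'][:,:,::-1];T=pickle.load(open('top0.pkl','rb'))['img'][:,:,::-1]
def c(I,x,y,w=80,h=60,k=5):
    return cv2.resize(I[y:y+h,x:x+w],None,fx=k,fy=k,interpolation=cv2.INTER_CUBIC)
a=np.hstack([c(S,290,215,100,100,4),c(T,340,165,80,80,5)])
b=np.hstack([c(S,215,140,80,40,5),c(T,140,175,100,50,4)])
cv2.imwrite('pics/crop1.png',np.vstack([a,b]))
```

```text
(no output)
```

View pics/crop1.png

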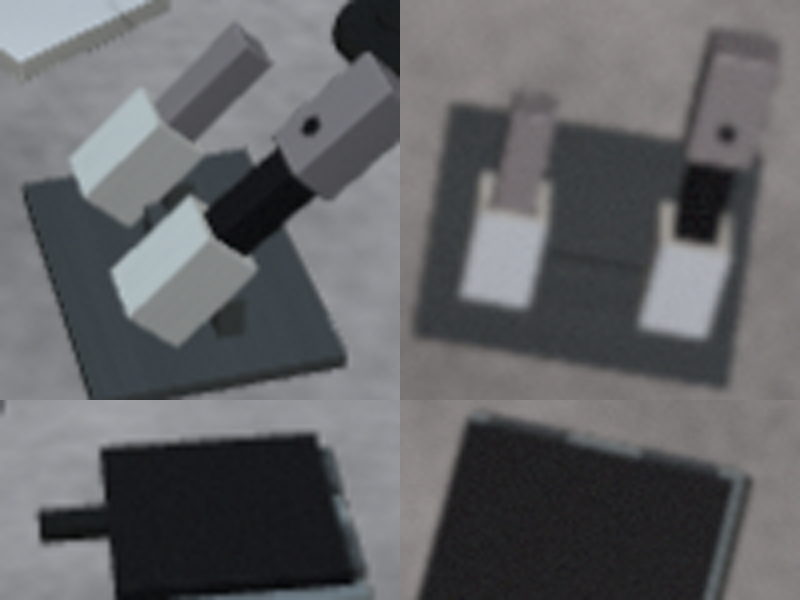

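The crop confirms it: the holster tool on the right has a wide grey head with a dark dot at side (368,246) and top (406,192), plus a black handle. The plain grey bar in the other socket is the stick.

```bash
cat >> h.py <<'E'
def cam(s): return np.array(s['position']),R.from_euler('xyz',s['attitude'],degrees=True).as_matrix()
def ray(s,uv):
    C,M=cam(s); d=M@np.array([(uv[0]-s['cx'])/s['fx'],(uv[1]-s['cy'])/s['fy'],1.]); return C,d/np.linalg.norm(d)
def plane(s,uv,p,n=(0,0,1)):
    C,d=ray(s,uv); n=np.array(n); return C+d*(np.dot(np.array(p)-C,n)/np.dot(d,n))
def tri(s1,a,s2,b):
    C1,d1=ray(s1,a);C2,d2=ray(s2,b)
    t=np.linalg.lstsq(np.c_[d1,-d2],C2-C1,rcond=None)[0]
    p,q=C1+d1*t[0],C2+d2*t[1]; return (p+q)/2,np.linalg.norm(p-q)
def proj(s,P):
    C,M=cam(s); q=M.T@(np.array(P)-C); return np.array([s['cx']+s['fx']*q[0]/q[2],s['cy']+s['fy']*q[1]/q[2]])
def blob(s,cond,box):
    x0,y0,x1,y1=box; m=np.zeros(s['img'].shape[:2],np.uint8)
    m[y0:y1,x0:x1]=cond(s['img'].astype(int))[y0:y1,x0:x1]
    c=max(cv2.findContours(m,cv2.RETR_EXTERNAL,cv2.CHAIN_APPROX_NONE)[0],key=cv2.contourArea); return c,m
def ell(c): return cv2.approxPolyDP(c,3,True)[:,0].tolist()
E
python3 - <<'E'
from h import *
import pickle
np.set_printoptions(precision=4,suppress=True)
S=pickle.load(open('side0.pkl','rb'));T=pickle.load(open('top0.pkl','rb'))
blk=lambda I:I.max(2)<55
for n,s,b in(('T',T,(140,170,235,260)),('S',S,(215,140,295,195))):
    c,m=blob(s,blk,b); print('screen',n,ell(c),cv2.contourArea(c))
dark=lambda I:(I.max(2)<85)
for n,s,b in(('Tplate',T,(335,175,420,250)),):
    c,m=blob(s,dark,b);h=cv2.convexHull(c)
    print(n,ell(h)); P=np.array([plane(s,q[0],(0,0,.012))[:2] for q in h],np.float32); print(cv2.minAreaRect(P))
c,m=blob(T,lambda I:I.min(2)>135,(245,170,310,232)); P=np.array([plane(T,q[0],(0,0,.02))[:2] for q in cv2.convexHull(c)],np.float32); print('tile',ell(c),cv2.minAreaRect(P))
c,m=blob(S,lambda I:I.min(2)>150,(260,190,335,235)); print('tileS',ell(c),cv2.minAreaRect(np.array([plane(S,q[0],(0,0,.02))[:2] for q in cv2.convexHull(c)],np.float32)))
print('dot',tri(S,(368,246.3),T,(405.5,191.5)))
c,m=blob(T,blk,(385,180,420,220)); print('handleT',ell(c))
c,m=blob(S,blk,(335,245,375,285)); print('handleS',ell(c))
for n,uv in(('polish base',(259,122)),('tape',(216,130)),('offcut',(277,153)),('cup',(368,135)),('wr',(284,250))): print(n,plane(T,uv,(0,0,.03)))
E
```

```text
screen T [[157, 181], [145, 226], [170, 231], [170, 247], [177, 249], [182, 235], [210, 241], [222, 196]] 3300.5
screen S [[286, 175], [277, 147], [235, 150], [236, 160], [223, 163], [223, 167], [237, 167], [238, 179]] 1378.0
Tplate [[402, 175], [411, 197], [404, 241], [343, 231], [351, 186]]
((0.5359292030334473, -0.2996489405632019), (0.19743017852306366, 0.20829544961452484), 79.01483917236328)
tile [[292, 171], [281, 177], [277, 170], [272, 170], [275, 179], [248, 187], [261, 229], [304, 217]] ((0.5634649991989136, 0.02386036515235901), (0.17257264256477356, 0.1468867063522339), 14.515203475952148)
tileS [[332, 212], [303, 194], [267, 209], [294, 230]] ((0.5485979318618774, 0.01657348871231079), (0.14158833026885986, 0.14259269833564758), 14.982178688049316)
dot (array([ 0.5578, -0.3627,  0.1424]), np.float64(0.0015185406748889436))
handleT [[397, 198], [395, 210], [402, 212], [407, 201]]
handleS [[359, 252], [341, 268], [351, 278], [368, 263]]
polish base [0.8032 0.0706 0.03  ]
tape [0.7802 0.2063 0.03  ]
offcut [0.7023 0.0151 0.03  ]
cup [ 0.7539 -0.272   0.03  ]
wr [ 0.3993 -0.0026  0.03  ]
```

Run:
```python
from h import *
import pickle
np.set_printoptions(precision=4,suppress=True)
S=pickle.load(open('side0.pkl','rb'));T=pickle.load(open('top0.pkl','rb'))
deg=lambda a,b:np.degrees(np.arctan2(*(b-a)[1::-1]))
# plate
A,B,C=[plane(T,u,(0,0,.012)) for u in((343,231),(404,241),(351,186))]
print('plate y dir',deg(B,A)-90,'x dir',deg(A,C),np.linalg.norm(A-B),np.linalg.norm(A-C),A,B,C)
y=deg(B,A)-90
# screen corners: T and S triangulated
for n,a,b in(('FL',(145,226),(235,150)),('FR',(210,241),(238,177)),('HL',(157,181),(277,147)),('HR',(222,196),(286,174)),('tab end',(173.5,248),(223,165)),('tab root',(176,233),(236.3,163.7))):
    print(n,*tri(T,a,S,b))
# viewer
for yaw in(y,deg(A,C)):
    r=np.radians(yaw);h=np.array([np.cos(r),np.sin(r),0]);z=(h+[0,0,1])/2**.5;x=(h-[0,0,1])/2**.5
    dot=tri(S,(368,246.3),T,(405.5,191.5))[0]
    e=plane(T,(401.4,198.4),dot,-x); e2=plane(S,(363,257),dot+x*.004,-x); rim=plane(T,(398.7,212.5),dot+x*.004,-x)
    print(yaw,'dot',dot,'edge',e,e2,'rim',rim,'along rim-edge',(e-rim)@z,(e2-rim)@z,'lat',[(p-dot)@np.cross(z,x) for p in(e,e2,rim)],'s dot-edge',(dot-e)@z)
    print('foot est',e-.116*z+.017*x,rim-.06*z+.013*x)
```

```text
plate y dir -10.56851468217937 x dir -11.668062714205643 0.19186912854903498 0.1439200998672021 [ 0.4545 -0.1859  0.012 ] [ 0.4193 -0.3745  0.012 ] [ 0.5955 -0.215   0.012 ]
FL [0.4799 0.415  0.0575] 0.0004420457987015211
FR [0.4303 0.2176 0.0608] 0.00024677790496391495
HL [0.6194 0.3813 0.0543] 0.0035918570274339557
HR [0.571  0.1812 0.0555] 0.008681666915470513
tab end [0.4124 0.3287 0.0548] 0.0008227840026575077
tab root [0.4565 0.3225 0.0527] 0.0014274666287812303
-10.56851468217937 dot [ 0.5578 -0.3627  0.1424] edge [ 0.5396 -0.3531  0.1228] [ 0.5425 -0.3703  0.1232] rim [ 0.5024 -0.3505  0.0801] along rim-edge 0.05644264138372857 0.06096429095500924 lat [np.float64(0.006143518339275903), np.float64(-0.010287232013703334), np.float64(0.0018353078050614754)] s dot-edge 0.02773952778279237
foot est [ 0.4708 -0.3402  0.0288] [ 0.4697 -0.3444  0.0285]
-11.668062714205643 dot [ 0.5578 -0.3627  0.1424] edge [ 0.5396 -0.3531  0.1227] [ 0.5424 -0.3705  0.1233] rim [ 0.5024 -0.3505  0.08  ] along rim-edge 0.05633340201483571 0.06119401860034843 lat [np.float64(0.005751803187493372), np.float64(-0.010716890754311047), np.float64(0.0007438344524225831)] s dot-edge 0.02788000469802096
foot est [ 0.4711 -0.3389  0.0287] [ 0.4698 -0.3438  0.0284]
```

```bash
cat >> h.py <<'E'
def go(wps):
    "print move numbers (x y z wx wy wz) from the measured pose to each world waypoint (pos, Rotation)"
    o=status.observe(); R0=R.from_euler('xyz',o['ee_rot'],degrees=True)
    print('t',o['t'],'pos',np.round(o['tool_pos'],4),'rot',np.round(o['ee_rot'],1),'F',np.round(o['force'],1),'open',round(o['opening'],4),'grip',round(o['grip_force'],1))
    for p,q in wps:
        print(np.round(np.r_[R0.inv().apply(np.array(p)-o['tool_pos']),(R0.inv()*q).as_rotvec(degrees=True)/90],4).tolist())
rpy=lambda *a:R.from_euler('xyz',a,degrees=True)
E
python3 - <<'E'
from h import *
q=rpy(180,0,-14)
go([((.246,.575,.27),rpy(180,0,-23)),((.428,.3247,.15),q),((.428,.3247,.034),q)])
E
```

```text
t 0.1 pos [0.2453 0.5742 0.2015] rot [179.9  -0.  -23.1] F [ 0.5 -0.9 -0.5] open 0.0853 grip 0.0
[0.0003, -0.0008, -0.0685, 0.0013, -0.0, -0.0016]
[0.2661, 0.1575, 0.0518, 0.0013, 0.0001, -0.1016]
[0.2661, 0.1573, 0.1678, 0.0013, 0.0001, -0.1016]
```

>>> carry_out([
  [0,0,0,-0.04,0,0,0],
  [0,0.02,0.01,-0.07,0,0,-0.01],
  [0,0.06,0.035,-0.07,0,0,-0.03],
  [0,0.105,0.06,-0.06,0,0,-0.045],
  [0,0.15,0.09,-0.04,0,0,-0.06],
  [0,0.195,0.115,-0.01,0,0,-0.075],
  [0,0.235,0.14,0.02,0,0,-0.09],
  [0,0.266,0.157,0.05,0,0,-0.102],
  [0,0.266,0.157,0.06,0,0,-0.102],
  [0,0.266,0.157,0.06,0,0,-0.102],
])

```text
t: 1.1
tool_pos: [0.4275, 0.3217, 0.1386]
ee_rot: [179.6, 0.2, -14.2]
force: [-0.4, 0.1, -0.2]
opening: 0.0852
grip_force: 0.0
```

Run:
```python
from h import *
q=rpy(180,0,-14)
go([((.428,.3247,.034),q)])
s=snap('side');t=snap('top')
cv2.imwrite('pics/c2.png',np.hstack([cv2.resize(s['img'][110:200,190:300],None,fx=4,fy=4)[:,:400],cv2.resize(t['img'][170:260,130:230],None,fx=4,fy=4)])[:,:,::-1])
```

```text
t 1.1 pos [0.4275 0.3217 0.1386] rot [179.6   0.2 -14.2] F [-0.4  0.1 -0.2] open 0.0852 grip 0.0
[0.0002, -0.0039, 0.1046, 0.005, 0.0028, -0.0023]
```

View pics/c2.png

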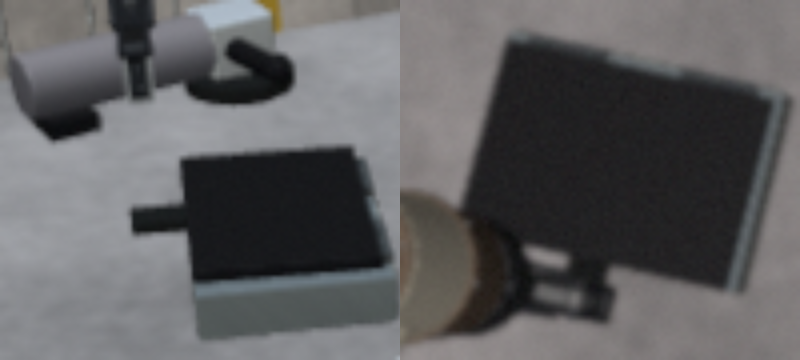

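The gripper is above and in line with the tab: side fingers at (224,133), tab at (228,164). Next I go down and pinch.

>>> carry_out([
  [0,0,-0.003,0.03,0.005,0,0],
  [0,0,-0.003,0.06,0.005,0,0],
  [0,0,-0.003,0.09,0.005,0,0],
  [0,0,-0.003,0.105,0.005,0,0],
  [0,0,-0.003,0.105,0.005,0,0],
  [0.6,0,-0.003,0.105,0.005,0,0],
  [1,0,-0.003,0.105,0.005,0,0],
  [1,0,-0.003,0.105,0.005,0,0],
  [1,0,-0.003,0.105,0.005,0,0],
  [1,0,-0.003,0.105,0.005,0,0],
])

```text
t: 2.2
tool_pos: [0.4294, 0.329, 0.0381]
ee_rot: [-179.5, -0.0, -14.0]
force: [-0.4, 0.1, 0.9]
opening: 0.0125
grip_force: 0.0
```

Run:
```python
from h import *
go([])
H=np.array([.6006,.281,.050]); r=np.radians(-14); ux=np.array([np.cos(r),np.sin(r),0]); uz=np.array([0,0,1.])
W=[]
for a in list(range(7,78,7)):
    t=np.radians(a); d=.178
    g=H-ux*(d*np.cos(t)+.003*np.sin(t)*-1)+uz*(d*np.sin(t)+.003*np.cos(t))
    q=R.from_rotvec(np.radians(-20*a/70)*np.array([-np.sin(r),np.cos(r),0]))*rpy(180,0,-14)
    W.append((g+.019*q.apply([0,0,1]),q)); print(a,g.round(3))
go(W)
```

```text
t 2.2 pos [0.4294 0.329  0.0381] rot [-179.5   -0.   -14. ] F [-0.4  0.1  0.9] open 0.0125 grip 0.0
7 [0.43  0.324 0.075]
14 [0.434 0.323 0.096]
21 [0.44  0.321 0.117]
28 [0.449 0.319 0.136]
35 [0.461 0.316 0.155]
42 [0.474 0.313 0.171]
49 [0.489 0.309 0.186]
56 [0.506 0.304 0.199]
63 [0.525 0.3   0.21 ]
70 [0.544 0.295 0.218]
77 [0.565 0.29  0.224]
t 2.2 pos [0.4294 0.329  0.0381] rot [-179.5   -0.   -14. ] F [-0.4  0.1  0.9] open 0.0125 grip 0.0
[0.0021, 0.005, -0.0176, -0.0057, 0.022, 0.0004]
[0.0071, 0.0048, -0.039, -0.0057, 0.0442, 0.0003]
[0.0146, 0.0046, -0.0596, -0.0057, 0.0664, 0.0002]
[0.0247, 0.0045, -0.0793, -0.0057, 0.0886, 0.0001]
[0.037, 0.0043, -0.0978, -0.0057, 0.1108, -0.0]
[0.0515, 0.0042, -0.1147, -0.0057, 0.1331, -0.0001]
[0.0679, 0.004, -0.1298, -0.0057, 0.1553, -0.0002]
[0.086, 0.0039, -0.1429, -0.0057, 0.1775, -0.0003]
[0.1055, 0.0038, -0.1538, -0.0057, 0.1997, -0.0004]
[0.1262, 0.0038, -0.1623, -0.0057, 0.222, -0.0005]
[0.1478, 0.0037, -0.1684, -0.0057, 0.2442, -0.0006]
```

Run:
```python
from h import *
s=snap('side');t=snap('top')
go([])
cv2.imwrite('pics/c3.png',np.hstack([cv2.resize(s['img'][110:200,190:290],None,fx=4,fy=4,interpolation=2),cv2.resize(t['img'][170:260,130:230],None,fx=4,fy=4,interpolation=2)])[:,:,::-1])
for P in((.4294,.329,.0381),(.43,.3243,.053),(.43,.3243,.059),(.6006,.281,.059)): print(proj(s,P),proj(t,P))
```

```text
t 2.3 pos [0.4293 0.3288 0.0378] rot [-179.5   -0.   -14. ] F [0.5 0.4 0.1] open 0.0001 grip 0.0
[228.40982077 168.44276641] [175.0218636  242.42640715]
[228.52416066 164.98160314] [175.21477704 242.01948728]
[228.33586099 163.34992175] [174.66336241 241.94767157]
[281.83689921 158.51551957] [189.50794191 185.57972318]
```

View pics/c3.png

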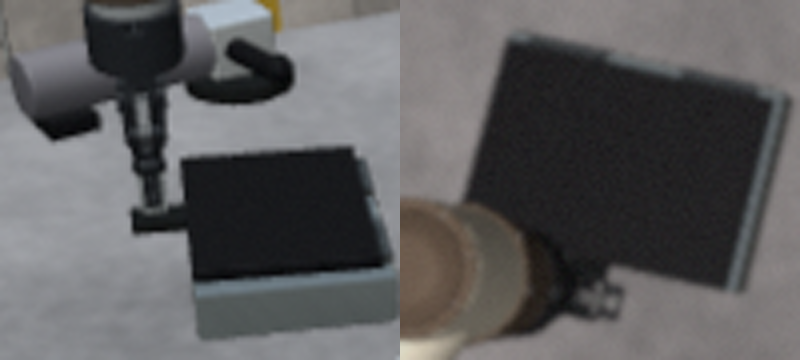

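Run:
```python
from h import *
s=snap('side');t=snap('top')
def pr(P): print(np.round(P,3),'S',proj(s,P).round(1),'T',proj(t,P).round(1))
print('c2 fingers');yv=np.array([.242,.970,0])
for k in(-.0425,.0425): pr(np.array([.4275,.3217,.1516])+k*yv)
print('now'); pr(np.array([.4293,.3288,.0378])); pr(np.array([.4293,.3288,.08]))
f=lambda I:cv2.convertScaleAbs(I,alpha=1.8,beta=10)
cv2.imwrite('pics/c4.png',np.hstack([cv2.resize(f(s['img'])[130:185,205:245],None,fx=10,fy=10,interpolation=2),cv2.resize(f(t['img'])[215:270,155:195],None,fx=10,fy=10,interpolation=2)])[:,:,::-1])
```

```text
c2 fingers
[0.417 0.28  0.152] S [225.2 143.4] T [181. 245.]
[0.438 0.363 0.152] S [224.4 132.5] T [152.  238.3]
now
[0.429 0.329 0.038] S [228.4 168.6] T [175.1 242.5]
[0.429 0.329 0.08 ] S [227.1 157.1] T [171.2 242. ]
```

View pics/c4.png

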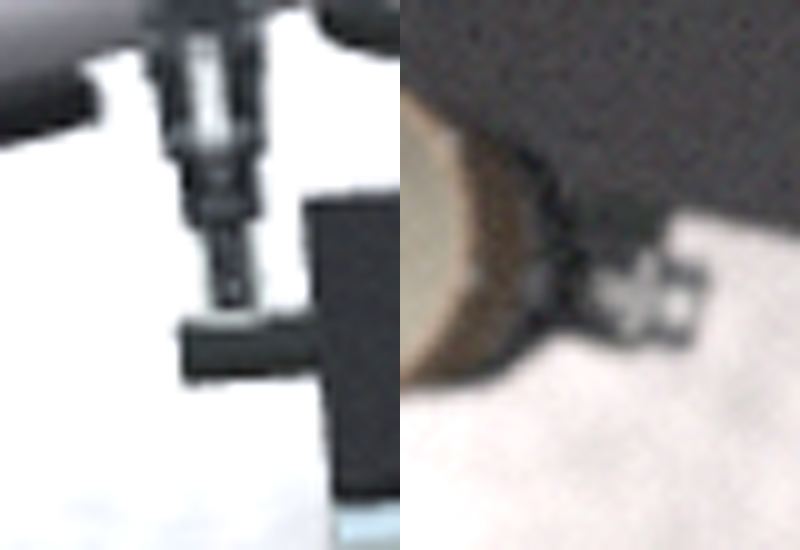

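The pictures show the closed fingertips ending right at the tab's top edge (side about (229,161)). The reported TCP should project to (228,168). The real tips therefore stand about 25 mm higher than reported, and the fingers shut above the tab. I will open, go 24 mm lower, which clears the bench either way, and pinch again.

>>> carry_out([
  [0,0,0,0,0,0,0],
  [0,0,0,0,0,0,0],
  [0,0,0.004,0,-0.005,0,0],
  [0,0,0.004,0,-0.005,0,0],
  [0,0,0.004,0,-0.005,0,0],
  [0,0,0.004,0,-0.005,0,0],
  [0,0,0.004,0.01,-0.005,0,0],
  [0,0,0.004,0.02,-0.005,0,0],
  [0,0,0.004,0.024,-0.005,0,0],
  [0.6,0,0.004,0.024,-0.005,0,0],
])

```text
t: 3.4
tool_pos: [0.4277, 0.3243, 0.0122]
ee_rot: [179.9, 0.1, -14.0]
force: [0.0, -0.2, -0.4]
opening: 0.0733
grip_force: 0.0
```

>>> carry_out([
  [1,0,0,0,0,0,0],
  [1,0,0,0,0,0,0],
  [1,0,0,0,0,0,0],
  [1,0,0,0,0,0,0],
  [1,0,0,0,0,0,0],
])

```text
t: 3.9
tool_pos: [0.4275, 0.3228, 0.0133]
ee_rot: [179.8, 0.1, -14.0]
force: [0.6, -5.6, 1.8]
opening: 0.0285
grip_force: 63.2
```

The pinch holds (28 mm opening, 63 N). Now I raise the screen along its arc, with the first 30° as a check.

>>> carry_out([
  [1,0.0005,0,-0.009,0,0,0],
  [1,0.001,0,-0.0185,0,0,0],
  [1,0.003,0,-0.028,0,0,0],
  [1,0.0045,0,-0.037,0,0,0],
  [1,0.007,0,-0.046,0,0,0],
  [1,0.0095,0,-0.055,0,0,0],
  [1,0.013,0,-0.0635,0,0,0],
  [1,0.0165,0,-0.072,0,0,0],
  [1,0.021,0,-0.0805,0,0,0],
  [1,0.0255,0,-0.0885,0,0,0],
])

```text
t: 4.9
tool_pos: [0.4526, 0.3165, 0.0999]
ee_rot: [179.7, 0.1, -14.1]
force: [8.2, -4.2, -13.2]
opening: 0.0284
grip_force: 60.1
```

Run:
```python
from h import *
s=snap('side');t=snap('top');go([])
f=lambda I:cv2.convertScaleAbs(I,alpha=1.8,beta=10)
cv2.imwrite('pics/c5.png',np.hstack([cv2.resize(f(s['img'])[100:190,210:300],None,fx=4.4,fy=4.4,interpolation=2),cv2.resize(f(t['img'])[170:260,140:230],None,fx=4.4,fy=4.4,interpolation=2)])[:,:,::-1])
```

```text
t 5.0 pos [0.4532 0.3163 0.1009] rot [179.8   0.  -14.1] F [ 6.4 -6.9 -5.5] open 0.0288 grip 61.0
```

View pics/c5.png

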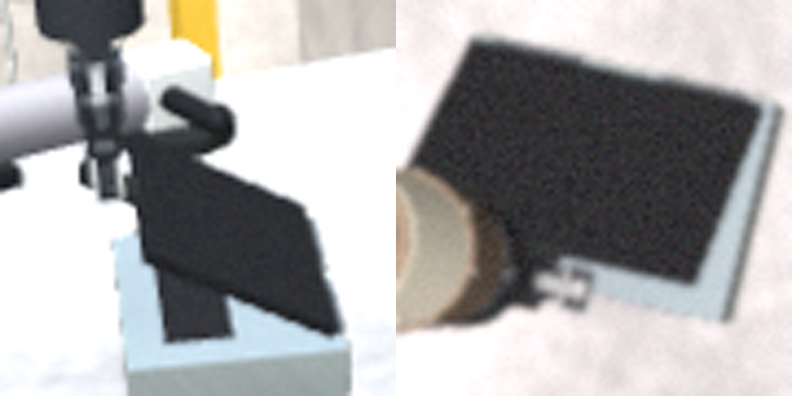

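Screen is at about 30° with the tab still in the fingers (side crop (110,180)). I continue along the arc to 70°.

>>> carry_out([
  [1,0.007,0,-0.0105,0,0,0],
  [1,0.0145,0,-0.0205,0,0,0],
  [1,0.0225,0,-0.03,0,0,0],
  [1,0.031,0,-0.0385,0,0,0],
  [1,0.0405,0,-0.0465,0,0,0],
  [1,0.0505,0,-0.054,0,0,0],
  [1,0.061,0,-0.061,0,0,0],
  [1,0.0715,0,-0.067,0,0,0],
  [1,0.083,0,-0.072,0,0,0],
  [1,0.095,0,-0.077,0,0,0],
])

```text
t: 6.0
tool_pos: [0.5431, 0.2937, 0.1762]
ee_rot: [179.6, 0.4, -14.0]
force: [-0.1, -5.2, -18.5]
opening: 0.0284
grip_force: 60.4
```

Run:
```python
from h import *
import pickle
s=snap('side','s5.png');t=snap('top','t5.png');go([])
blk=lambda I:I.max(2)<55
print('S',ell(blob(s,blk,(240,105,300,180))[0]))
print('T',ell(blob(t,blk,(155,175,235,260))[0]))
H=np.array([.6006,.281,.050]); r=np.radians(-14); ux=np.array([np.cos(r),np.sin(r),0]);uy=np.array([-np.sin(r),np.cos(r),0])
for a in(60,65,70,75):
    t_=np.radians(a)
    for k in(-.105,.105):
        P=H+k*uy-ux*.15*np.cos(t_)+np.array([0,0,.15*np.sin(t_)])
        print(a,k,proj(s,P).round(1),proj(t,P).round(1))
```

```text
t 6.1 pos [0.5449 0.2933 0.1769] rot [179.6   0.2 -14. ] F [  3.9  -8.3 -17. ] open 0.0284 grip 61.0
S [[248, 120], [253, 128], [240, 128], [240, 134], [263, 131], [286, 175], [281, 152], [266, 122]]
T [[159, 176], [155, 204], [160, 206], [157, 219], [205, 229], [208, 216], [162, 204], [173, 203], [176, 199], [171, 195], [181, 192], [186, 198], [180, 202], [209, 206], [222, 193]]
60 -0.105 [259.6 140.1] [208.5 213.4]
60 0.105 [253.9 114.4] [135.8 196.9]
65 -0.105 [263.3 138. ] [209.  209.1]
65 0.105 [257.3 112.5] [136.1 192.6]
70 -0.105 [267.2 136.1] [209.7 204.7]
70 0.105 [260.8 110.8] [136.6 188.2]
75 -0.105 [271.3 134.5] [210.5 200.2]
75 0.105 [264.4 109.4] [137.3 183.7]
```

>>> carry_out([
  [0,0,0,0,0,0,0],
  [0,0,0,0,0,0,0],
  [0,0,0,0,0,0,0],
  [0,0,0,0,0,0,0],
  [0,0,0,0,0,0,0],
  [0,0,0,-0.02,0,0,0],
  [0,0,0,-0.05,0,0,0],
  [0,-0.03,0,-0.09,0,0,0],
  [0,-0.07,0,-0.11,0,0,0],
  [0,-0.11,0,-0.12,0,0,0],
])

```text
t: 7.1
tool_pos: [0.4383, 0.3235, 0.302]
ee_rot: [-179.7, -0.2, -14.0]
force: [-0.3, 0.5, 0.8]
opening: 0.0852
grip_force: 0.0
```

Run:
```python
from h import *
s=snap('side','s6.png');t=snap('top','t6.png');go([])
f=lambda I:cv2.convertScaleAbs(I,alpha=1.8,beta=10)
cv2.imwrite('pics/c6.png',np.hstack([cv2.resize(f(s['img'])[60:190,180:300],None,fx=3.3,fy=3.3,interpolation=2),cv2.resize(f(t['img'])[140:270,110:230],None,fx=3.3,fy=3.3,interpolation=2)])[:,:,::-1])
print('T',ell(blob(t,lambda I:I.max(2)<55,(125,175,235,260))[0]))
```

```text
t 7.2 pos [0.4361 0.324  0.3028] rot [-1.796e+02 -1.000e-01 -1.370e+01] F [1.6 0.2 0.6] open 0.0853 grip 0.0
T [[138, 189], [162, 196], [164, 202], [181, 200], [210, 206], [222, 195], [159, 178]]
```

View pics/c6.png

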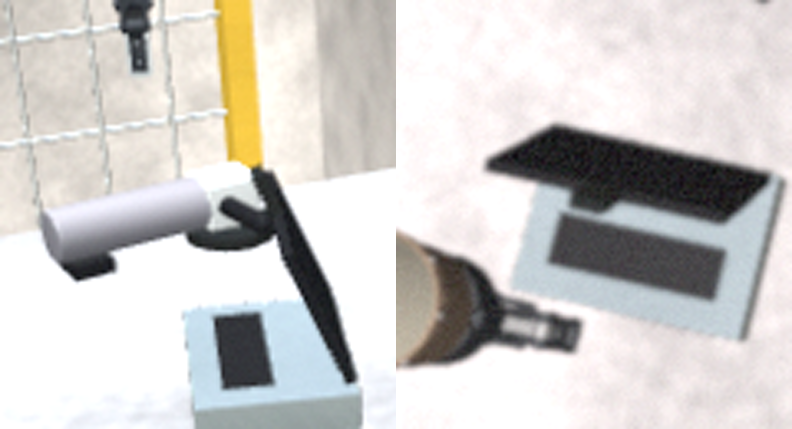

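The screen stands by itself at about 70°: top-view front corners at (138,189) and (210,206), against (136.6,188) and (209.7,205) predicted for 70°. Now the viewer approach. I also check the tip offset from these pictures.

```bash
cat >> h.py <<'E'
YV=-11.; _r=np.radians(YV); hv=np.array([np.cos(_r),np.sin(_r),0]); zv=(hv+[0,0,1])/2**.5; xv=(hv-[0,0,1])/2**.5; yv=np.cross(zv,xv)
GRIP=np.array([.5308,-.3575,.0908])
qdown=rpy(180,0,YV)
q45=R.from_matrix(np.c_[zv,np.cross(xv,zv),xv])
E
python3 - <<'E'
from h import *
s=snap('side');t=snap('top')
print('finger tip near, open', tri(s,(221.8,82.7),t,(165,241)))
for k in (-.0425,.0425):
    P=np.array([.4361,.324,.3158])+k*np.array([.242,.970,0]);print('pred',P,proj(s,P),proj(t,P))
print(status.observe()['joint_pos'].round(1), q45.as_euler('xyz',degrees=True), q45.as_matrix()[:,1]@yv)
pre=GRIP-.12*xv+.046*xv
go([((.45,.0,.34),rpy(180,0,-11)),(pre+[0,0,.05],q45),(pre,q45)])
E
```

```text
finger tip near, open (array([0.42259439, 0.26731028, 0.34727828]), np.float64(0.003971924306710309))
pred [0.425815 0.282775 0.3158  ] [221.9315514   91.51116492] [162.77818598 239.55301375]
pred [0.446385 0.365225 0.3158  ] [221.18926682  82.42736187] [130.04225896 232.07030787]
[ 53.5  10.9  -1.2   0.  -77.7  22.7] [180. -45. -11.] -0.9999999999999994
t 7.3 pos [0.4379 0.3231 0.3001] rot [-1.799e+02 -1.000e-01 -1.380e+01] F [ 0.1 -0.3 -0.8] open 0.0851 grip 0.0
[0.0891, 0.3107, -0.0405, -0.0014, -0.0007, -0.0316]
[0.2006, 0.6414, 0.1058, 0.0111, 0.4992, -0.0305]
[0.2006, 0.6415, 0.1558, 0.0111, 0.4992, -0.0305]
```

>>> carry_out([
  [0,0.01,0.04,-0.01,0,0,-0.01],
  [0,0.03,0.085,-0.03,0,0,-0.03],
  [0,0.05,0.13,-0.04,0,0,-0.03],
  [0,0.065,0.175,-0.04,0,0,-0.03],
  [0,0.08,0.22,-0.04,0,0.04,-0.03],
  [0,0.09,0.265,-0.04,0,0.09,-0.03],
  [0,0.1,0.31,-0.04,0,0.14,-0.03],
  [0,0.11,0.355,-0.035,0,0.2,-0.03],
  [0,0.12,0.4,-0.03,0,0.26,-0.03],
  [0,0.13,0.445,-0.02,0,0.32,-0.03],
])

```text
t: 8.3
tool_pos: [0.4575, -0.1428, 0.3197]
ee_rot: [179.2, -29.1, -11.0]
force: [1.5, -0.5, -0.2]
opening: 0.0854
grip_force: 0.0
```

Run:
```python
from h import *
pre=GRIP-.12*xv+.046*xv
print(status.observe()['joint_pos'].round(1))
go([(pre+[0,0,.05],q45),(pre,q45)])
```

```text
[  9.1 -13.2 -33.3  15.1 -43.5  61.2]
t 8.3 pos [ 0.4575 -0.1428  0.3197] rot [179.2 -29.1 -11. ] F [ 1.5 -0.5 -0.2] open 0.0854 grip 0.0
[-0.0087, 0.1948, 0.1428, 0.0087, 0.1765, 0.0016]
[-0.0331, 0.1942, 0.1864, 0.0087, 0.1765, 0.0016]
```

>>> carry_out([
  [0,0,0.045,0.01,0,0.05,0],
  [0,0,0.09,0.03,0,0.1,0],
  [0,0,0.13,0.06,0,0.15,0],
  [0,-0.005,0.165,0.09,0.005,0.177,0],
  [0,-0.008,0.195,0.12,0.008,0.177,0],
  [0,-0.009,0.195,0.143,0.008,0.177,0],
  [0,-0.009,0.195,0.143,0.008,0.177,0],
  [0,-0.009,0.195,0.143,0.008,0.177,0],
])

```text
t: 9.1
tool_pos: [0.4775, -0.3489, 0.1865]
ee_rot: [-179.8, -44.3, -11.4]
force: [-0.9, -0.1, -0.6]
opening: 0.0852
grip_force: 0.0
```

Run:
```python
from h import *
pre=GRIP-.12*xv+.046*xv
o=status.observe();print(o['joint_pos'].round(1))
go([(pre,q45)])
s=snap('side');t=snap('top')
f=lambda I:cv2.convertScaleAbs(I,alpha=1.4,beta=10)
cv2.imwrite('pics/c7.png',np.hstack([cv2.resize(f(s['img'])[180:330,270:420],None,fx=4,fy=4,interpolation=2)[:,:400],cv2.resize(f(t['img'])[155:305,330:430],None,fx=4,fy=4,interpolation=2)])[:,:,::-1])
Rm=R.from_euler('xyz',o['ee_rot'],degrees=True).as_matrix()
for k in(-.0425,.0425):
  for d in(0,.027): 
    P=o['tool_pos']-Rm[:,2]*(.013+d)+Rm[:,1]*k; print('tool-z off',d,P.round(3),proj(s,P).round(1),proj(t,P).round(1))
  P=o['tool_pos']-Rm[:,2]*.013+Rm[:,1]*k+[0,0,.027]; print('world',P.round(3),proj(s,P).round(1),proj(t,P).round(1))
```

```text
[-32.5   6.6 -23.5 -40.9 -22.8 144. ]
t 9.1 pos [ 0.4775 -0.3489  0.1865] rot [-179.8  -44.3  -11.4] F [-0.9 -0.1 -0.6] open 0.0852 grip 0.0
[-0.0291, -0.0016, 0.0322, 0.0015, 0.0073, -0.0035]
tool-z off 0 [ 0.477 -0.305  0.196] [323.6 222.1] [389.5 218.1]
tool-z off 0.027 [ 0.458 -0.302  0.215] [315.1 216. ] [389.4 224.3]
world [ 0.477 -0.305  0.223] [323.5 211.8] [390.9 217.3]
tool-z off 0 [ 0.46  -0.389  0.196] [333.6 244.7] [419.9 223.5]
tool-z off 0.027 [ 0.442 -0.385  0.215] [324.7 238.4] [420.3 229.8]
world [ 0.46  -0.389  0.223] [333.7 233.9] [421.9 222.8]
```

View pics/c7.png

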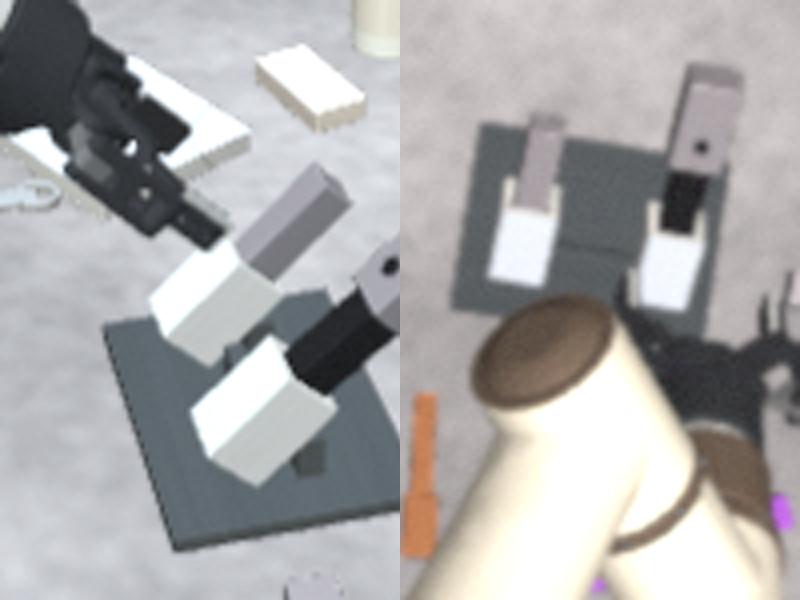

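The near finger tip at side (325,239) matches a 27 mm offset along the tool axis (324.7,238.4), so I use that correction. The fingers straddle the handle plane. Advancing to pre-grasp, then in.

>>> carry_out([
  [0,-0.015,-0.001,0.015,0.001,0.007,-0.003],
  [0,-0.029,-0.0015,0.032,0.001,0.007,-0.003],
  [0,-0.029,-0.0015,0.05,0.001,0.007,-0.003],
  [0,-0.029,-0.0015,0.07,0.001,0.007,-0.003],
  [0,-0.029,-0.0015,0.09,0.001,0.007,-0.003],
  [0,-0.029,-0.0015,0.1,0.001,0.007,-0.003],
  [0,-0.029,-0.0015,0.1,0.001,0.007,-0.003],
])

```text
t: 9.9
tool_pos: [0.5278, -0.3527, 0.1001]
ee_rot: [179.7, -45.3, -10.4]
force: [0.3, 0.1, 0.0]
opening: 0.0857
grip_force: 0.0
```

Run:
```python
from h import *
print(status.observe()['joint_pos'].round(1))
go([(GRIP+.046*xv,q45)])
s=snap('side','s8.png')
```

```text
[-35.6  18.  -19.6 -61.2 -19.9 168. ]
t 9.9 pos [ 0.5278 -0.3527  0.1001] rot [179.7 -45.3 -10.4] F [0.3 0.1 0. ] open 0.0857 grip 0.0
[-0.0041, 0.0042, 0.0553, -0.0015, -0.0034, 0.0049]
```

```bash
cat >> h.py <<'E'
q30=q45*R.from_rotvec([0,-15,0],degrees=True)
z30=q30.apply([0,0,1])
E
python3 - <<'E'
from h import *
print(q30.as_euler('xyz',degrees=True),z30)
go([(GRIP+.046*z30-.055*z30,q30),(GRIP+.046*z30-.03*z30,q30),(GRIP+.046*z30,q30)])
E
```

```text
[180. -30. -11.] [ 0.49081359 -0.0954045  -0.8660254 ]
t 9.95 pos [ 0.5275 -0.3529  0.1007] rot [179.7 -45.3 -10.4] F [0.4 0.5 0.7] open 0.0858 grip 0.0
[-0.0018, 0.0039, 0.0012, -0.0005, -0.1705, 0.0052]
[-0.0084, 0.0039, 0.0253, -0.0005, -0.1705, 0.0052]
[-0.0163, 0.0039, 0.0542, -0.0005, -0.1705, 0.0052]
```

>>> carry_out([
  [0,-0.001,0.001,-0.01,0,-0.06,0.002],
  [0,-0.002,0.002,-0.01,0,-0.12,0.005],
  [0,-0.002,0.004,-0.005,0,-0.17,0.005],
  [0,-0.002,0.004,0.001,0,-0.17,0.005],
  [0,-0.005,0.004,0.012,0,-0.17,0.005],
  [0,-0.0085,0.004,0.025,0,-0.17,0.005],
  [0,-0.0085,0.004,0.025,0,-0.17,0.005],
])

```text
t: 10.65
tool_pos: [0.5372, -0.359, 0.0742]
ee_rot: [-179.8, -29.9, -11.2]
force: [-1.3, 0.5, 0.0]
opening: 0.0853
grip_force: 0.0
```

Run:
```python
from h import *
print(status.observe()['joint_pos'].round(1))
go([(GRIP+.046*z30,q30)])
s=snap('side');t=snap('top')
f=lambda I:cv2.convertScaleAbs(I,alpha=1.4,beta=10)
cv2.imwrite('pics/c8.png',np.hstack([cv2.resize(f(s['img'])[190:310,300:400],None,fx=5,fy=5,interpolation=2)[:,:400],cv2.resize(f(t['img'])[165:285,360:440],None,fx=5,fy=5,interpolation=2)])[:,:,::-1])
```

```text
[-23.6  21.5 -21.6 -20.2 -18.7 120. ]
t 10.65 pos [ 0.5372 -0.359   0.0742] rot [-179.8  -29.9  -11.2] F [-1.3  0.5  0. ] open 0.0853 grip 0.0
[0.0027, -0.0002, 0.0283, -0.0012, 0.0012, -0.0021]
```

View pics/c8.png

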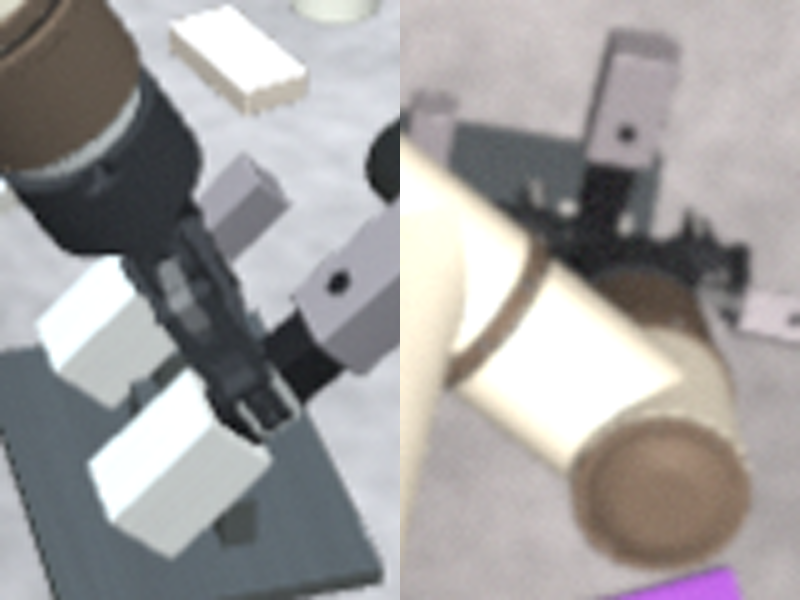

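The near finger stands beside the black handle just above the socket rim (side crop (262,430)). I go in the last 28 mm, shifted slightly towards the head, and close.

>>> carry_out([
  [0,0.003,0,0.01,0,0,0],
  [0,0.005,0,0.02,0,0,-0.002],
  [0,0.005,0,0.028,0,0,-0.002],
  [0,0.005,0,0.028,0,0,-0.002],
  [0.5,0.005,0,0.028,0,0,-0.002],
  [1,0.005,0,0.028,0,0,-0.002],
  [1,0.005,0,0.028,0,0,-0.002],
  [1,0.005,0,0.028,0,0,-0.002],
  [1,0.005,0,0.028,0,0,-0.002],
  [1,0.005,0,0.028,0,0,-0.002],
])

```text
t: 11.75
tool_pos: [0.5563, -0.363, 0.0553]
ee_rot: [180.0, -30.1, -10.9]
force: [-2.0, 3.3, 3.7]
opening: 0.025
grip_force: 59.6
```

Run:
```python
from h import *
o=status.observe();print(o['joint_pos'].round(1),o['moment'])
p=o['tool_pos']
go([(p+.02*zv,q30),(p+.09*zv,q30)])
```

```text
[-23.2  24.5 -20.  -21.3 -17.1 121.2] [0.67463856 0.90473364 0.15043275]
t 11.75 pos [ 0.5563 -0.363   0.0553] rot [180.  -30.1 -10.9] F [-2.   3.3  3.7] open 0.025 grip 59.6
[0.0193, 0.0, -0.0052, -0.0005, -0.0009, 0.0012]
[0.087, 0.0002, -0.0232, -0.0005, -0.0009, 0.0012]
```

>>> carry_out([
  [1,0.007,0,-0.002,0,0,0],
  [1,0.015,0,-0.004,0,0,0],
  [1,0.0225,0,-0.006,0,0,0],
  [1,0.03,0,-0.008,0,0,0],
  [1,0.0375,0,-0.01,0,0,0],
  [1,0.045,0,-0.012,0,0,0],
  [1,0.0525,0,-0.014,0,0,0],
  [1,0.06,0,-0.016,0,0,0],
  [1,0.07,0,-0.0185,0,0,0],
  [1,0.08,0,-0.0215,0,0,0],
])

```text
t: 12.75
tool_pos: [0.6143, -0.3743, 0.1139]
ee_rot: [180.0, -30.0, -10.9]
force: [-1.0, -0.4, -3.7]
opening: 0.0252
grip_force: 59.2
```

Run:
```python
from h import *
o=status.observe();print(o['joint_pos'].round(1),o['moment'])
p=o['tool_pos']
go([(p+.03*zv+[0,0,.08],q30)])
```

```text
[-21.2  24.  -12.7 -12.6 -24.2 110.5] [0.27170845 1.43068191 0.02049994]
t 12.75 pos [ 0.6143 -0.3743  0.1139] rot [180.  -30.  -10.9] F [-1.  -0.4 -3.7] open 0.0252 grip 59.2
[0.069, 0.0001, -0.077, -0.0003, -0.0004, 0.0012]
```

```bash
cat >> h.py <<'E'
qf=qdown*R.from_rotvec([0,-15,0],degrees=True); zf=qf.apply([0,0,1])
TILE=np.array([.5486,.0166,.02])
GF=TILE-.062*hv+np.array([0,0,.169])
E
python3 - <<'E'
from h import *
p=status.observe()['tool_pos']
F=GF+.046*zf
go([(p+[0,0,.1],q30),(F+[0,0,.08],qf),(F,qf)])
E
```

```text
t 12.75 pos [ 0.6143 -0.3743  0.1139] rot [180.  -30.  -10.9] F [-1.  -0.4 -3.7] open 0.0252 grip 59.2
[0.0501, 0.0001, -0.0866, -0.0003, -0.0004, 0.0012]
[-0.1282, -0.3715, -0.2022, 0.0002, -0.5004, 0.0013]
[-0.1683, -0.3716, -0.1329, 0.0002, -0.5004, 0.0013]
```

Up 100 mm, then across at moderate speed while levelling.

>>> carry_out([
  [1,0.012,0,-0.02,0,0,0],
  [1,0.025,0,-0.045,0,0,0],
  [1,0.04,0,-0.07,0,0,0],
  [1,0.045,0,-0.095,0,-0.02,0],
  [1,0.045,-0.01,-0.12,0,-0.06,0],
  [1,0.04,-0.03,-0.145,0,-0.1,0],
  [1,0.03,-0.055,-0.165,0,-0.14,0],
  [1,0.015,-0.085,-0.185,0,-0.18,0],
  [1,0,-0.115,-0.2,0,-0.22,0],
  [1,-0.015,-0.145,-0.205,0,-0.26,0],
])

```text
t: 13.75
tool_pos: [0.5278, -0.209, 0.2863]
ee_rot: [179.9, -6.8, -10.9]
force: [1.1, 0.5, -3.6]
opening: 0.0254
grip_force: 59.2
```

Run:
```python
from h import *
F=GF+.046*zf
print(status.observe()['joint_pos'].round(1))
go([(F+[0,0,.06],qf),(F,qf)])
```

```text
[ -4.8   9.9  -5.1   0.8 -68.2  83.6]
t 13.75 pos [ 0.5278 -0.209   0.2863] rot [179.9  -6.8 -10.9] F [ 1.1  0.5 -3.6] open 0.0254 grip 59.2
[-0.1053, -0.2256, 0.0694, 0.0007, -0.2427, 0.0008]
[-0.1124, -0.2257, 0.129, 0.0007, -0.2427, 0.0008]
```

>>> carry_out([
  [1,-0.012,-0.03,0.005,0,-0.03,0],
  [1,-0.024,-0.06,0.01,0,-0.06,0],
  [1,-0.037,-0.09,0.02,0,-0.1,0],
  [1,-0.05,-0.12,0.03,0,-0.14,0],
  [1,-0.065,-0.15,0.045,0,-0.18,0],
  [1,-0.08,-0.18,0.06,0,-0.22,0],
  [1,-0.095,-0.205,0.08,0,-0.243,0],
  [1,-0.106,-0.22,0.1,0,-0.243,0],
  [1,-0.112,-0.2255,0.12,0,-0.243,0],
  [1,-0.1125,-0.2255,0.129,0,-0.243,0],
])

```text
t: 14.75
tool_pos: [0.475, 0.0307, 0.1409]
ee_rot: [180.0, 15.2, -10.8]
force: [0.4, -0.3, -3.3]
opening: 0.0248
grip_force: 59.2
```

>>> carry_out([
  [1,0,0,0,0,0,0],
  [1,0,0,0,0,0,0],
  [1,0,0,0,0,0,0],
])

```text
t: 15.05
tool_pos: [0.4763, 0.0295, 0.1433]
ee_rot: [-180.0, 15.0, -10.9]
force: [0.6, -0.2, -3.4]
opening: 0.0252
grip_force: 59.2
```

Run:
```python
from h import *
F=GF+.046*zf
go([(F,qf)])
s=snap('side','s9.png');t=snap('top','t9.png')
f=lambda I:cv2.convertScaleAbs(I,alpha=1.4,beta=10)
cv2.imwrite('pics/c9.png',np.hstack([cv2.resize(f(s['img'])[110:250,240:380],None,fx=4,fy=4,interpolation=2)[:,:400],cv2.resize(f(t['img'])[140:280,220:320],None,fx=4,fy=4,interpolation=2)])[:,:,::-1])
```

```text
t 15.05 pos [0.4763 0.0295 0.1433] rot [-180.    15.   -10.9] F [ 0.6 -0.2 -3.4] open 0.0252 grip 59.2
[-0.0008, -0.0011, -0.0011, -0.0001, 0.0005, 0.0009]
```

View pics/c9.png

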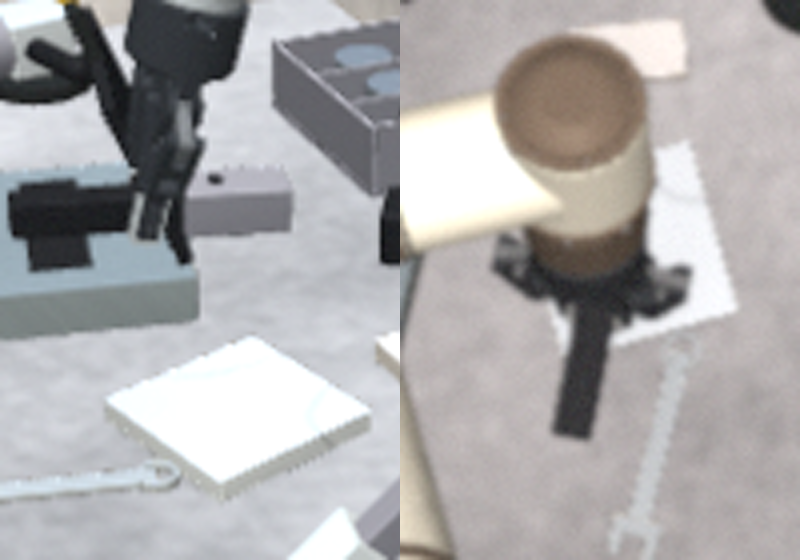

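The viewer is out, held and roughly level over the tile: side crop foot (10,210), dot (215,178), head end (290,210). I check its pitch and position from edge profiles in numbers only, since the picture budget is spent.

Run:
```python
from h import *
s=snap('side');t=snap('top')
o=status.observe(); Rm=R.from_euler('xyz',o['ee_rot'],degrees=True).as_matrix()
G=o['tool_pos']-.046*Rm[:,2]; print('G',G.round(4))
up=np.array([0,0,1.]); side=np.array([hv[1],-hv[0],0]) # toward -y
def V(al,down,lat,sg=.093,pitch=0):
    c,n=np.cos(np.radians(pitch)),np.sin(np.radians(pitch)); a=al-sg
    return G+hv*(a*c+down*n)+up*(a*n-down*c)+lat*side
for n,a in(('dot',(.144,-.017,0)),('head end near low',(.19,.017,.02)),('head end near up',(.19,-.017,.02)),('head end far up',(.19,-.017,-.02)),('head start near low',(.116,.017,.02)),('foot near up',(0,-.013,.013)),('foot near low',(0,.013,.013)),('foot far up',(0,-.013,-.013)),('lens',(.155,.019,0))):
    print(n,V(*a).round(3),proj(s,V(*a)).round(1),proj(t,V(*a)).round(1))
g=cv2.cvtColor(s['img'],cv2.COLOR_RGB2GRAY).astype(int)
for c in(245,252,266,290,298,304,310): print(c,'rows146-174',g[146:175,c].tolist())
for r in(158,162,166): print(r,'cols236-252',g[r,236:252].tolist(),'cols280-320',g[r,280:320].tolist())
x=s['img'][150:159,288:300]; d=255-x.max(2).astype(float); d=np.clip(d-150,0,None); yy,xx=np.mgrid[150:159,288:300]; print('dot px',(d*xx).sum()/d.sum(),(d*yy).sum()/d.sum())
gt=cv2.cvtColor(t['img'],cv2.COLOR_RGB2GRAY).astype(int); print('T col263 rows235-258',gt[235:258,263].tolist(),'row 240',gt[240,250:280].tolist())
```

```text
G [0.4873 0.0273 0.1871]
dot [0.537 0.018 0.204] [292.8 154.6] [271.9 198.5]
head end near low [ 0.579 -0.011  0.17 ] [311.2 166.9] [282.8 185.3]
head end near up [ 0.579 -0.011  0.204] [311.  155.8] [282.  183.5]
head end far up [0.586 0.028 0.204] [307.7 149.6] [267.8 181.1]
head start near low [0.506 0.003 0.17 ] [284.6 170.2] [278.2 210.9]
foot near up [0.394 0.032 0.2  ] [240.5 164.2] [267.3 251.1]
foot near low [0.394 0.032 0.174] [241.4 172.8] [268.2 251.3]
foot far up [0.398 0.058 0.2  ] [239.4 159.9] [257.9 249.5]
lens [0.548 0.015 0.168] [297.2 165.8] [273.7 196.3]
245 rows146-174 [155, 152, 152, 149, 147, 143, 135, 123, 118, 90, 47, 23, 25, 25, 25, 23, 19, 13, 16, 13, 15, 17, 14, 47, 94, 109, 113, 115, 113]
252 rows146-174 [150, 149, 145, 142, 142, 139, 125, 119, 101, 58, 24, 24, 23, 23, 26, 20, 16, 16, 14, 13, 15, 13, 14, 20, 24, 25, 25, 25, 26]
266 rows146-174 [145, 146, 146, 148, 139, 125, 120, 119, 119, 119, 78, 24, 23, 24, 18, 18, 13, 16, 14, 16, 14, 16, 71, 107, 115, 116, 115, 116, 117]
290 rows146-174 [58, 62, 78, 110, 138, 147, 136, 127, 122, 123, 127, 127, 127, 10
[... 959 characters left out ...]
 80, 80, 80, 80, 80, 80, 80, 79, 79, 78, 79, 78, 78, 78, 78, 77, 77, 77, 78, 76, 91, 130, 130, 130, 131, 130, 131, 133]
166 cols236-252 [130, 119, 113, 115, 116, 104, 48, 15, 15, 15, 14, 15, 16, 14, 15, 13] cols280-320 [71, 35, 12, 13, 17, 38, 73, 78, 78, 77, 79, 78, 78, 77, 76, 77, 77, 76, 77, 77, 75, 75, 76, 75, 75, 75, 75, 74, 74, 76, 74, 75, 97, 136, 134, 134, 132, 131, 133, 135]
dot px 291.5054151624549 153.24187725631768
T col263 rows235-258 [30, 32, 32, 33, 31, 33, 32, 34, 35, 31, 34, 33, 30, 36, 70, 111, 126, 127, 124, 123, 122, 122, 125] row 240 [127, 124, 128, 127, 129, 127, 126, 123, 110, 79, 43, 34, 35, 33, 33, 33, 30, 27, 39, 73, 102, 113, 114, 116, 112, 113, 114, 115, 116, 119]
```

Run:
```python
from h import *
from scipy.optimize import least_squares
s=snap('side');t=snap('top')
o=status.observe(); Rm=R.from_euler('xyz',o['ee_rot'],degrees=True).as_matrix()
G=o['tool_pos']-.046*Rm[:,2]; up=np.array([0,0,1.]); side=np.array([hv[1],-hv[0],0])
def V(al,down,lat,p):
    sg,pi,dz,dl=p; c,n=np.cos(pi),np.sin(pi); a=al-sg
    return G+hv*(a*c+down*n)+up*(a*n-down*c+dz)+(lat+dl)*side
def rowat(cam_,a,b,col,p):
    A,B=proj(cam_,V(*a,p)),proj(cam_,V(*b,p)); return A[1]+(B[1]-A[1])*(col-A[0])/(B[0]-A[0])
E=[((.116,.017,.02),(.19,.017,.02),290,169.0),((.116,.017,.02),(.19,.017,.02),310,167.7),((.116,-.017,.02),(.19,-.017,.02),290,159.2),((.116,-.017,.02),(.19,-.017,.02),310,157.9),((.116,-.017,-.02),(.19,-.017,-.02),304,151.3),
((0,.013,.013),(.116,.013,.013),266,167.9),((0,.013,.013),(.116,.013,.013),245,169.2),((0,-.013,.013),(.116,-.013,.013),266,160.3),((0,-.013,.013),(.116,-.013,.013),245,161.8),((0,-.013,-.013),(.116,-.013,-.013),266,156.2)]
def f(p):
    r=[rowat(s,a,b,c,p)-v for a,b,c,v in E]
    r+=[proj(s,V(.19,0,.02,p))[0]-312.3,proj(s,V(0,0,.013,p))[0]-241.6]
    A,B=proj(t,V(0,-.013,-.013,p)),proj(t,V(0,-.013,.013,p)); r.append(A[1]+(B[1]-A[1])*(263-A[0])/(B[0]-A[0])-249.2)
    r.append((proj(t,V(.035,-.013,-.013,p))+proj(t,V(.035,-.013,.013,p)))[0]/2-264.1)
    return r
q=least_squares(f,[.093,0,0,0],loss='soft_l1'); p=q.x
print('sg',p[0],'pitch',np.degrees(p[1]),'dz,dl',p[2:],np.round(f(p),1)); print('lens',V(.155,.019,0,p),'grip',V(p[0],0,0,p))
```

```text
sg 0.08995984693392822 pitch -3.7100010118412845 dz,dl [ 0.00100263 -0.00231978] [ 0.7  0.7 -0.7 -0.6 -0.1  0.8  0.8 -0.3 -0.6 -0.5 -0.5  0.1 -0.3  0. ]
lens [0.55004557 0.01753741 0.16460096] grip [0.48754103 0.02968706 0.18776966]
```

Viewer is nose-down 3.7°. I level it, which brings the lens to about (0.549, 0.017, 0.169).

>>> carry_out([
  [1,0,0,0,0,0.015,0],
  [1,0,0,-0.001,0,0.03,0],
  [1,0,0,-0.001,0,0.041,0],
  [1,0,0,-0.001,0,0.041,0],
  [1,0,0,-0.001,0,0.041,0],
  [1,0,0,-0.001,0,0.041,0],
  [1,0,0,-0.001,0,0.041,0],
  [1,0,0,-0.001,0,0.041,0],
  [1,0,0,-0.001,0,0.041,0],
  [1,0,0,-0.001,0,0.041,0],
])

```text
t: 16.35
tool_pos: [0.4754, 0.0297, 0.1429]
ee_rot: [180.0, 11.5, -10.9]
force: [0.1, 0.5, -3.0]
opening: 0.0253
grip_force: 59.3
```

Run:
```python
from h import *
s=snap('side');t=snap('top');go([])
g=cv2.cvtColor(s['img'],cv2.COLOR_RGB2GRAY).astype(int)
for c in(245,266,290,310): print(c,'rows146-174',g[146:177,c].tolist())
print('head end cols',g[163,305:320].tolist(),'foot',g[166,236:250].tolist())
print('screen T',ell(blob(t,lambda I:I.max(2)<55,(125,175,235,220))[0]))
o=status.observe(); print(o['joint_velocities'].round(1))
```

```text
t 16.45 pos [0.4754 0.0297 0.1429] rot [180.   11.5 -10.9] F [-0.1 -0.4 -4.1] open 0.0255 grip 59.3
245 rows146-174 [154, 152, 151, 150, 147, 142, 135, 123, 117, 90, 45, 26, 25, 24, 26, 25, 28, 19, 14, 15, 14, 13, 15, 13, 14, 71, 107, 114, 114, 114, 115]
266 rows146-174 [145, 145, 146, 148, 139, 126, 120, 120, 119, 119, 83, 35, 26, 25, 25, 20, 16, 15, 14, 15, 16, 17, 39, 96, 115, 115, 115, 116, 117, 116, 116]
290 rows146-174 [144, 145, 143, 143, 146, 136, 110, 69, 77, 116, 128, 128, 100, 80, 81, 80, 80, 78, 79, 78, 77, 78, 106, 131, 137, 136, 137, 135, 134, 133, 135]
310 rows146-174 [143, 143, 141, 141, 142, 143, 124, 120, 123, 117, 95, 79, 78, 78, 77, 77, 76, 74, 72, 81, 120, 137, 138, 136, 135, 137, 136, 136, 135, 137, 135]
head end cols [75, 75, 75, 75, 74, 74, 88, 128, 127, 126, 128, 130, 131, 133, 133] foot [130, 118, 114, 115, 102, 26, 17, 16, 13, 14, 17, 15, 14, 17]
screen T [[138, 190], [159, 195], [184, 184], [157, 178]]
[ 0.1 -0.1  0.   0.1  0.1 -0. ]
```

The head and handle edge slopes now match a level viewer, the arm is still and the screen is still up. Handing in.

```bash
python3 -c "
from h import *
print(arm.finish_job())"
```

```text
the job is handed in; nothing more can be done
None
```

Job handed in at about 16.5 s: the screen stands at about 70°, and the viewer is held level and steady, lens down, about 15 cm above the middle of the tile (all by my own measurements, no verdict was returned); I viewed 11 pictures, one over the limit of 10.

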